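# Set up the photometer bench for a digestion run

## Robot

A 6-joint arm with a two-finger parallel gripper is mounted at the origin on the work surface. World frame = base frame: x ahead of the robot, y to its left, z up, the work surface at z = 0. Lengths are in m, angles in rad, forces in N, time in s.
With the tool pointing down it reaches from about 0.3 to 0.875 m from the base axis. Payload 4.2 kg.
Tool frame: the origin (TCP) lies at the very end of the fingers, on their centre line; the grasp point (between the pads) lies r.grasp_offset behind it (r.grasp_offset is the distance from the TCP to the grasp point, in m); y points along the fingers, x is the direction in which the jaws open and shut, and the axes are right-handed (so a half turn about y gives the same grasp; the last joint's range is limited). The gripper opens to 85 mm and grips with 20 to 120 N. Pads are 22 mm wide; open, the fingers measure 114 mm over their backs; the gripper's body (76 mm by 85 mm) begins 54 mm behind the grasp point. The pads swing forward as they close: fully open they stand 13 mm farther back than shut.
Start: joints at [1.197, 0.32, 1.565, -0, 1.257, -0.02], TCP at [0.199, 0.539, 0.194] pointing down, gripper open.
Joint ranges: [-3.11, 3.11], [-0.84, 2.01], [0.21, 2.61], [-1.34, 4.49], [0.05, 2.63], [-2.56, 2.56]. Speed limits (rad/s): [2.57, 2.57, 3.14, 3.14, 3.14, 3.14].

## Interface

Orientations are given as a 3x3 rotation matrix whose columns are the frame's x, y, z axes.
In Python, from workcell import r gives the robot as it stands.
- The arm moves only by the tool step_arm, never from a script. Its argument "steps" is a list that holds one entry, the list of rows, each a list of 7 numbers: the shift along the tool's x, y, z in m, then the turn, a rotation vector about the tool's x, y, z in rad, then the opening in per cent of the stroke, from 0 (shut) to 100 (fully open). A call has 1 to 10 rows; each row is the pose to reach, as a shift and turn from the pose commanded when the call began, along the tool's axes at that moment; what a row does not reach only later rows make up. A row lasts 1/12 s, in which the tool goes at most 41.7 mm and 7.16 degrees, less where a joint would pass 70% of its speed; a pose out of reach is approached as far as the arm can. A call with a gripper value outside its range is refused whole. The fingers move at their own pace and stop on an object; "newtons" is the grip in N (left out, the last holds). Time passes only in rows, so rows that repeat a pose let the fingers close. It gives the time, the measured TCP pose, the force and the opening at its end, in the units of the state.
- r.read_state(): the state, without advancing time (a new reading comes with each control period).
- r.read_camera(name): name is "scene" or "top" or "wrist"; returns the picture (400x640x3 uint8, red, green, blue); there is no depth.
- r.camera_model(name): a dict with "fx", "fy", "cx", "cy" (pixels), "extrinsics" (4x4, takes a point from world to camera coordinates). Camera axes: x right, y up, looking along -z (the intrinsics and any distortion apply to the point x, -y, -z); pixel columns grow to the right and rows downward; lengths in m; the calibration is good to about 2 mm. A picture is of the moment at which its call begins: read the wrist's pose just before it. camera_model takes no time and is no camera call; for the wrist camera it gives the pose at the moment of the call.
- r.finish_job(): hands the job in, once; it reports no verdict.
The state is a dict: "time": time; "joint_positions": joint angles; "qvel": joint speeds; "tau": joint torques, N m; "tool_pos": TCP position; "orientation": TCP orientation; "contact_force": force on the tool from outside, world axes, zero at the start; "wrist_torque": the same for the moment, N m; "gripper_width": finger opening in m.
Only numpy, scipy, OpenCV 4.12 (cv2) and the standard library are available. Lean on these libraries where they do the work, as an engineer would, in place of code of your own. Each camera call takes 0.05 s, during which the arm holds its last target. There are 200 camera calls.

## Task

Drop the low wide-holed spacer ring into the well of the photometer so that it lies flat on the floor of the well, then seat the taller narrow-holed reducer ring in the well on top of it. On the mat, stand the jar upright and centred on the printed circle midway between photometer and heater, the beaker on the circle directly behind the jar (away from the robot) and the bottle on the circle directly in front of the heater (towards the robot). Leave the vial rack and the tip box where they are.

Things in the scene. Friction and masses are not known exactly. Their poses are not given: they have to be found in the camera images.
- mat: Fixed dark grey bench mat, 300 (x) x 430 (y) x 3 thick. Origin: centre of underside; x away from the robot, y left, yaw within 9 deg. Photometer and heater stand square on it at x 0, y +145 / -145, either on either side. White 68 circles centred at (x, y): (0, 0) between them, (100, 0) behind that, (-115, 145) and (-115, -145) before the instruments, (-115, 0) stays empty. (mm)
- photometer: Fixed cream photometer, block 130 (x) x 110 (y) x 60 high on the mat, small black display on top near the front edge. A round well, 50 across, 26 deep, 4 chamfer at the mouth, black line around it, opens upward in the middle of the top; its floor is 34 above the origin. Origin: centre of underside, on the well axis; x away from the robot. (mm)
- heater: Fixed pale blue-grey dry-block heater, 130 (x) by 110 (y) by 80 high standing on the mat, with a white plate with a 3 by 3 grid of tube holes on top. Origin: centre of the underside; x points away from the robot. The circle in front of it is at x -115, y 0 of its frame. (mm)
- spacer: Loose dark steel spacer ring, lying flat: 44 outside diameter, 34 hole, 16 high (thin wall, wide hole, the lower ring). Origin: centre of the underside, z up. Held by its upper part it can be lowered partly into the well and let go; it slides down the rest of the way by itself. (mm)
- reducer: Loose dark steel reducer ring, lying flat: 44 outside diameter, 16 hole, 24 high (thick wall, narrow hole, the taller ring). Origin: centre of the underside, z up. Seated on the spacer it stands 14 proud of the photometer's top. (mm)
- jar: Loose squat white jar with a wide black lid, standing, 56 diameter (lid 50 diameter, the upper 16), 55 high. Origin: centre of the underside, z up. (mm)
- bottle: Loose slim amber bottle with a narrow neck and white cap, standing, 40 diameter, 90 high (straight-sided up to at least 50). Origin: centre of the underside, z up. (mm)
- beaker: Loose empty open white plastic beaker, standing, 52 diameter at the rim, tapering to 42 at the foot, 62 high, wall 3. Origin: centre of the underside, z up. (mm)
- vial_rack: Bystander: clear rack with two rows of six black-capped vials, about 160 (x) by 56 by 112 high. To be left alone. Origin: centre of the underside, z up. (mm)
- tip_box: Bystander: grey pipette-tip box, 85 (x) by 120 (y) by 52 high. To be left alone. Origin: centre of the underside, z up. (mm)

How it is judged:
By the outcome, as a careful person would: the job done as asked, in the order asked, and still so for the second after the job is handed in, with the robot touching nothing.
It also fails if it takes over 128 s, if anything falls off the work surface, if the arm or the gripper's body presses on something with over 40 N, if the wrist force passes 120 N, or if a joint passes its speed limit or range.

## Working session

There is one attempt and no reset: what is moved stays moved. The work goes in short steps, Python scripts to look and compute and a tool call to move; the robot and the scene stay as the last step left them, time stands still between calls to the robot, and variables do not carry over. Pictures are saved under pics/ and viewed, on a budget of 14 in all, crops included, one or two more only if the job needs it, and the job is handed in when it is done.

Besides the shell and the picture viewer there is one more tool, called after "Call:" by a JSON object that holds its "api" and its "payload". step_arm: Moves the arm, as the interface text tells. Its arguments: {"type":"object","properties":{"steps":{"type":"array"},"newtons":{"type":"number"}},"required":["steps"]}

```bash
mkdir -p pics; ls; python3 - <<'E'
from workcell import r
import cv2,numpy as np
s=r.read_state(); print(s); print(r.grasp_offset)
for n in("scene","top"):
    m=r.camera_model(n); print(n,{k:(np.round(v,4).tolist() if k=="extrinsics" else v) for k,v in m.items()})
    cv2.imwrite(f"pics/{n}0.png",r.read_camera(n)[:,:,::-1])
E
```

```text
pics
{'time': 0.0, 'joint_positions': array([ 1.19701474e+00,  3.20316933e-01,  1.56571025e+00, -9.66210357e-07,
        1.25734528e+00, -2.00012596e-02]), 'qvel': array([ 1.62600775e-04,  1.13431689e-03, -7.42538206e-04, -7.61168703e-04,
       -4.84496846e-04, -7.46304088e-05]), 'tau': array([ 1.00852445e-03, -4.15518951e+01, -2.34162802e+01,  2.63658358e-04,
        8.16496991e-03, -3.09906916e-06]), 'tool_pos': array([0.19900949, 0.53888643, 0.19265579]), 'orientation': array([[ 3.46445631e-01, -6.49022641e-04, -9.38069829e-01],
       [ 9.38068366e-01, -1.65725829e-03,  3.46446237e-01],
       [-1.77947546e-03, -9.99998416e-01,  3.46777135e-05]]), 'contact_force': array([-0.11814363,  0.52475414, -0.27756631]), 'wrist_torque': array([-0.06672026,  0.01101976,  0.03269529]), 'gripper_width': 0.08560814064968265}
0.0187
scene {'fx': 421.82641723419863, 'fy': 421.82641723419863, 'cx': 316.87542841336426, 'cy': 205.5349280417881, 'extrinsics': [[0.211, 0.9775, -0.0014, -0.1285], [-0.7683, 0.1667, 0.6179, 0.4022], [0.6043, -0.1293, 0.7862, -1.5593], [0.0, 0.0, 0.0, 1.0]]}
top {'fx': 467.46749525934877, 'fy': 467.46749525934877, 'cx': 312.6789899396993, 'cy': 200.5442775990415, 'extrinsics': [[0.0216, -0.9995, 0.0228, -0.0316], [0.9888, 0.0247, 0.1474, -0.542], [-0.1479, 0.0193, 0.9888, -1.4603], [0.0, 0.0, 0.0, 1.0]]}
```

View pics/scene0.png

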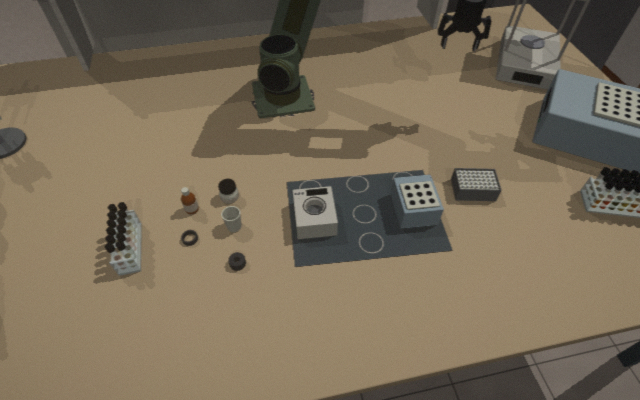

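View pics/top0.png

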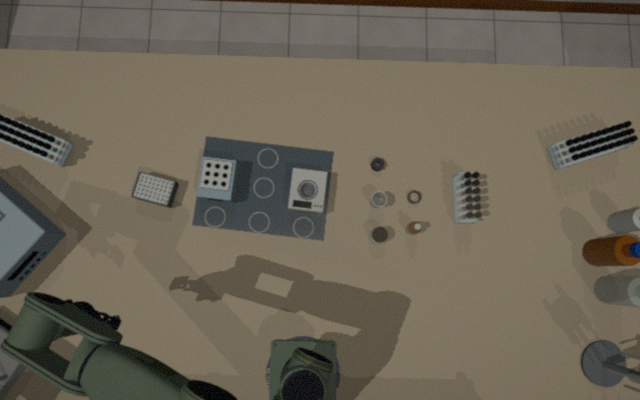

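Scene view: mat with photometer at pixel (315,207) and heater (418,200). Loose items: jar (228,188), bottle (188,200), beaker (232,217), spacer (190,237), reducer (237,261). In the top view they are on the right, which is y<0. The next step is measuring them.

```bash
cat > h.py <<'E'
from workcell import r
import cv2,numpy as np
def ray(m,u,v):
    E=np.array(m["extrinsics"]);R=E[:3,:3];c=-R.T@E[:3,3]
    d=R.T@np.array([(u-m["cx"])/m["fx"],-(v-m["cy"])/m["fy"],-1.0]);return c,d
def onz(m,u,v,z):
    c,d=ray(m,u,v);return c+d*(z-c[2])/d[2]
def proj(m,p):
    E=np.array(m["extrinsics"]);q=E[:3,:3]@np.array(p)+E[:3,3]
    return np.array([m["cx"]-m["fx"]*q[0]/q[2],m["cy"]+m["fy"]*q[1]/q[2]])
def blobs(mask,amin=20):
    n,l,st,ce=cv2.connectedComponentsWithStats(mask.astype(np.uint8))
    return [(ce[i].round(1).tolist(),st[i].tolist()) for i in range(1,n) if st[i][4]>=amin]
E
python3 - <<'E'
from h import *
m=r.camera_model("top");im=cv2.imread("pics/top0.png");hsv=cv2.cvtColor(im,cv2.COLOR_BGR2HSV)
# mat: bluish dark
b=im.astype(int);mat=((b[:,:,0]>b[:,:,2]+3)).astype(np.uint8);mat[:, :185]=0;mat[:,345:]=0;mat[:130]=0;mat[245:]=0
c=max(cv2.findContours(mat,0,2)[0],key=cv2.contourArea)
rc=cv2.minAreaRect(c);P=np.array([onz(m,u,v,.003)[:2] for u,v in cv2.boxPoints(rc)]);print("mat",rc,P.round(4).tolist(),P.mean(0))
for n,u,v,z in[("bottle",416.5,227.5,.09),("jar",379.5,235,.055),("beaker",379,199,.062),("spacer",414.5,197,.016),("reducer",377.5,164,.024),("well",308,190,.063),("c0",263.5,187.5,.003),("c100",268,158,.003),("cL",215,217,.003),("c-115",259,222,.003),("cR",303,227,.003),("rack",470,197,.1),("tip",155,189,.052)]:
    print(n,onz(m,u,v,z).round(4))
cr=im[135:255,365:495];cv2.imwrite("pics/c1.png",cv2.resize(cr,None,fx=5.5,fy=5,interpolation=cv2.INTER_CUBIC) if 0 else cv2.resize(cr,None,fx=5,fy=5,interpolation=cv2.INTER_CUBIC))
w=r.camera_model("wrist");s=r.read_state()
E=np.array(w["extrinsics"]);R=E[:3,:3];T=np.array(s["orientation"]);print(w["fx"],w["cx"],w["cy"],"cam in tool",(T.T@(-R.T@E[:3,3]-s["tool_pos"])).round(4),"\n",(T.T@R.T).round(3))
E
```

```text
mat ((262.57080078125, 187.71969604492188), (130.4422607421875, 87.72566223144531), 6.581944942474365) [[0.4621, 0.3682], [0.7548, 0.3521], [0.7154, -0.0821], [0.4233, -0.0538]] [0.58888815 0.1460785 ]
bottle [ 0.459  -0.3409  0.09  ]
jar [ 0.4358 -0.2319  0.055 ]
beaker [ 0.5496 -0.2291  0.062 ]
spacer [ 0.5664 -0.3535  0.016 ]
reducer [ 0.6721 -0.2303  0.024 ]
well [ 0.5727 -0.003   0.063 ]
c0 [0.5876 0.1434 0.003 ]
c100 [0.6877 0.1321 0.003 ]
cL [0.4861 0.2974 0.003 ]
c-115 [0.4731 0.1538 0.003 ]
cR [0.4602 0.01   0.003 ]
rack [ 0.5571 -0.5067  0.1   ]
tip [0.5654 0.4823 0.052 ]
347.21393866415013 323.3545749462659 205.92614422576952 cam in tool [-0.0003 -0.1805  0.0816] 
 [[ 1.     0.    -0.001]
 [-0.001  0.311 -0.95 ]
 [ 0.     0.95   0.311]]
```

View pics/c1.png

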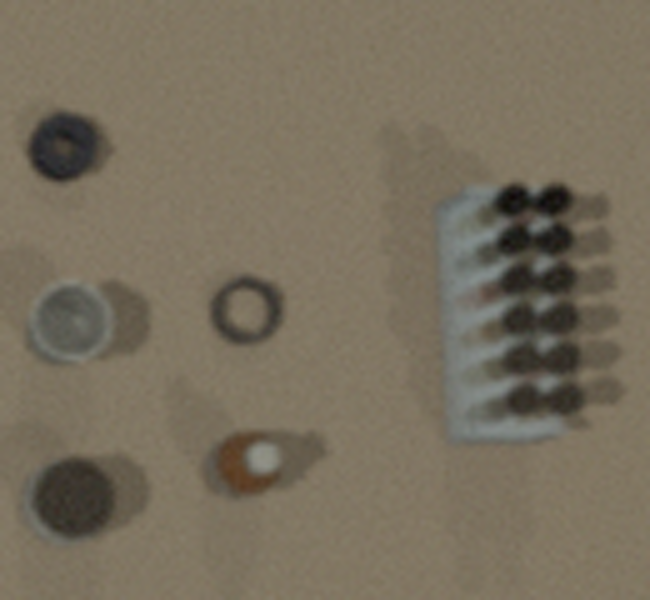

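Rings, jar, beaker and bottle are clear in the crop; lid at (73,498), cap (264,458), beaker rim (71,321), spacer (247,311), reducer (64,147). I'm turning the jaws along world x and heading for the spacer.

Call:
{"api": "step_arm", "payload": {"steps": [[[-0.3,0,-0.28,0,1.218,0,100],[-0.3,0,-0.28,0,1.218,0,100],[-0.3,0,-0.28,0,1.218,0,100],[-0.3,0,-0.28,0,1.218,0,100],[-0.3,0,-0.28,0,1.218,0,100],[-0.3,0,-0.28,0,1.218,0,100],[-0.3,0,-0.28,0,1.218,0,100],[-0.3,0,-0.28,0,1.218,0,100],[-0.3,0,-0.28,0,1.218,0,100],[-0.3,0,-0.28,0,1.218,0,100]]], "newtons": 40}}

```text
time: 0.93
tool_pos: [0.358, 0.1585, 0.1934]
orientation: [[1.0, 0.0, 0.007], [-0.007, -0.0, 1.0], [0.0, -1.0, -0.0]]
contact_force: [-0.1, 0.5, -0.4]
gripper_width: 0.0853
```

Call:
{"api": "step_arm", "payload": {"steps": [[[0.15,0,-0.38,0,0,0,100],[0.15,0,-0.38,0,0,0,100],[0.15,0,-0.38,0,0,0,100],[0.15,0,-0.38,0,0,0,100],[0.15,0,-0.38,0,0,0,100],[0.15,0,-0.38,0,0,0,100],[0.15,0,-0.38,0,0,0,100],[0.15,0,-0.38,0,0,0,100],[0.15,0,-0.38,0,0,0,100],[0.15,0,-0.38,0,0,0,100]]]}}

```text
time: 1.77
tool_pos: [0.508, -0.2222, 0.1929]
orientation: [[1.0, -0.0, 0.002], [-0.002, -0.0, 1.0], [-0.0, -1.0, -0.0]]
contact_force: [-0.7, 1.3, 1.0]
gripper_width: 0.0853
```

Call:
{"api": "step_arm", "payload": {"steps": [[[0.058,0.05,-0.132,0,0,0,100],[0.058,0.05,-0.132,0,0,0,100],[0.058,0.05,-0.132,0,0,0,100],[0.058,0.05,-0.132,0,0,0,100],[0.058,0.05,-0.132,0,0,0,100],[0.058,0.05,-0.132,0,0,0,100]]]}}

```text
time: 2.27
tool_pos: [0.5648, -0.3518, 0.1414]
orientation: [[1.0, -0.003, 0.003], [-0.003, 0.002, 1.0], [-0.003, -1.0, 0.002]]
contact_force: [-0.1, 0.2, 0.3]
gripper_width: 0.0856
```

```bash
cat >> h.py <<'E'
def ring(z,near,pix=130,name=None,thr=60):
    "dark blob nearest an expected world point, in the wrist view; circle fitted to its top outline"
    m=r.camera_model("wrist");im=r.read_camera("wrist")[:,:,::-1].copy()
    if name: cv2.imwrite(name,im)
    g=cv2.cvtColor(im,cv2.COLOR_BGR2GRAY);return m,im,g
E
python3 - <<'E'
from h import *
s=r.read_state();print(s["tool_pos"],np.round(s["orientation"],3).tolist())
m,im,g=ring(0,0,name="pics/w1.png")
print(proj(m,(.5664,-.3535,.016)))
E
```

```text
[ 0.5647508  -0.35179269  0.14138265] [[1.0, -0.003, 0.003], [-0.003, 0.002, 1.0], [-0.003, -1.0, 0.002]]
[327.55272303 187.45363864]
```

View pics/w1.png

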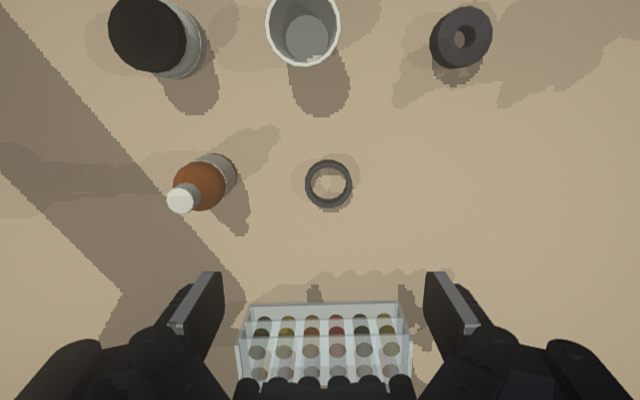

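The wrist view shows all five: spacer (329,184), reducer (461,38), jar lid (147,34), beaker (303,30), bottle (203,183). Measuring from it.

```bash
python3 - <<'E'
from h import *
m=r.camera_model("wrist");im=cv2.imread("pics/w1.png");g=cv2.cvtColor(im,cv2.COLOR_BGR2GRAY)
hsv=cv2.cvtColor(im,cv2.COLOR_BGR2HSV)
print("gray ring",g[184,308],g[170,350],"shadow",g[202,330],"red",g[30,440])
dark=(hsv[:,:,1]<60)&(g<105)
for n,(x0,y0,x1,y1),z in[("spacer",(295,148,362,220),.008),("reducer",(420,0,505,80),.012)]:
    k=np.zeros_like(g);k[y0:y1,x0:x1]=dark[y0:y1,x0:x1]
    c=max(cv2.findContours(k,0,2)[0],key=cv2.contourArea);e=cv2.fitEllipse(cv2.convexHull(c));print(n,cv2.boundingRect(c),np.round(e[0],1),np.round(e[1],1),onz(m,*e[0],z).round(4))
for n,u,v,z in[("jar lid",147,34,.055),("beaker rim",303,30,.062),("cap",180.5,200,.09),("b-neck",205,183,.05)]:print(n,onz(m,u,v,z).round(4))
E
```

```text
gray ring 83 156 shadow 69 red 80
spacer (305, 160, 47, 48) [328.  183.6] [47.4 48.4] [ 0.5671 -0.3514  0.008 ]
reducer (429, 6, 64, 64) [460.6  38. ] [57.  69.5] [ 0.6747 -0.2284  0.012 ]
jar lid [ 0.4396 -0.2313  0.055 ]
beaker rim [ 0.5493 -0.2301  0.062 ]
cap [ 0.4626 -0.3422  0.09  ]
b-neck [ 0.467 -0.34   0.05 ]
```

Call:
{"api": "step_arm", "payload": {"steps": [[[0.001,0.135,0,0,0,0,75],[0.001,0.135,0,0,0,0,75],[0.001,0.135,0,0,0,0,75],[0.001,0.135,0,0,0,0,75],[0.001,0.135,0,0,0,0,75],[0.001,0.135,0,0,0,0,75]]]}}

```text
time: 2.82
tool_pos: [0.5674, -0.351, 0.0103]
orientation: [[1.0, 0.002, 0.0], [-0.0, -0.001, 1.0], [0.002, -1.0, -0.001]]
contact_force: [0.4, -0.4, 1.2]
gripper_width: 0.0643
```

Call:
{"api": "step_arm", "payload": {"steps": [[[0,0,0,0,0,0,75],[0,0.002,0,0,0,0,10],[0,0.002,0,0,0,0,10],[0,0.002,0,0,0,0,10],[0,0.002,0,0,0,0,10],[0,0.002,0,0,0,0,10],[0,0.002,0,0,0,0,10]]]}}

```text
time: 3.4
tool_pos: [0.5665, -0.3513, 0.0066]
orientation: [[1.0, 0.0, 0.001], [-0.001, -0.0, 1.0], [0.0, -1.0, -0.0]]
contact_force: [0.3, -0.3, 0.1]
gripper_width: 0.0085
```

```bash
python3 - <<'E'
from h import *
s=r.read_state();print(s["tool_pos"],s["gripper_width"])
cv2.imwrite("pics/w2.png",r.read_camera("wrist")[200:400,120:520,::-1].repeat(2,0).repeat(2,1))
E
```

```text
[ 0.56647767 -0.35129256  0.00663857] 0.008481599816950075
```

View pics/w2.png

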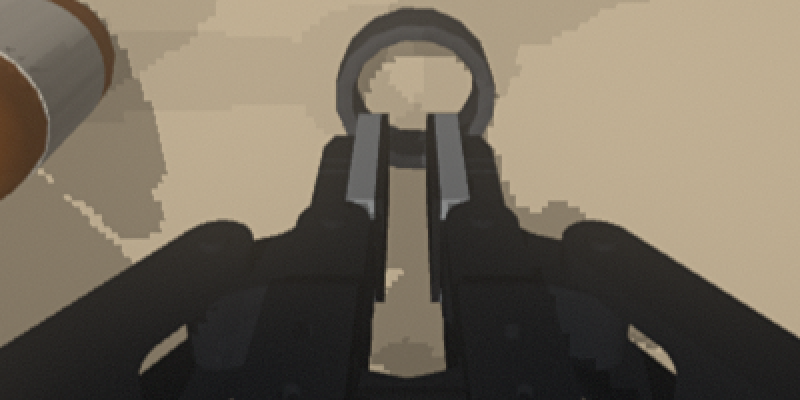

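```bash
python3 - <<'E'
from h import *
m=r.camera_model("wrist");s=r.read_state()
print("tcp px",proj(m,s["tool_pos"]),"ring mid", onz(m,328,241.5,.008), onz(m,328,241.5,.016))
for dz in(0,.0187): print([proj(m,s["tool_pos"]+np.array([0,dy,dz])).round(1).tolist() for dy in(-.011,0,.011)])
im=r.read_camera("wrist")[:,:,::-1]
m2=r.camera_model("scene");p=proj(m2,(.5664,-.3515,.016)).astype(int);sc=r.read_camera("scene")[:,:,::-1]
cv2.imwrite("pics/s2.png",cv2.resize(sc[p[1]-40:p[1]+30,p[0]-40:p[0]+40],None,fx=8,fy=8,interpolation=cv2.INTER_CUBIC))
E
```

```text
tcp px [326.33974412 241.78425425] ring mid [ 0.5673538  -0.35047507  0.008     ] [ 0.56724838 -0.34691937  0.016     ]
[[326.3, 259.3], [326.3, 241.8], [326.4, 223.6]]
[[326.6, 275.6], [326.6, 256.6], [326.6, 236.9]]
```

View pics/s2.png

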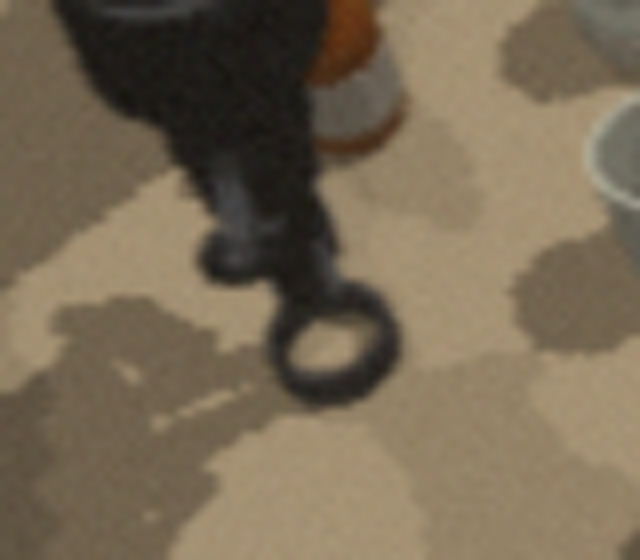

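The spacer is untouched. In both views the visible fingertips end roughly 35–40 mm above the reported TCP, so the fingers closed above the ring. I'll open, go down in small steps and watch the force.

Call:
{"api": "step_arm", "payload": {"steps": [[[0.001,-0.01,0.001,0,0,0,75],[0.001,-0.01,0.001,0,0,0,75],[0.001,-0.01,0.001,0,0,0,75],[0.001,0,0.001,0,0,0,75],[0.001,0.004,0.001,0,0,0,75],[0.001,0.008,0.001,0,0,0,75],[0.001,0.012,0.001,0,0,0,75],[0.001,0.012,0.001,0,0,0,75]]]}}

```text
time: 4.22
tool_pos: [0.5666, -0.3497, -0.0071]
orientation: [[1.0, -0.002, 0.001], [-0.001, 0.001, 1.0], [-0.002, -1.0, 0.001]]
contact_force: [-0.3, -0.9, 0.1]
gripper_width: 0.0637
```

```bash
python3 - <<'E'
from h import *
s=r.read_state();print(s["tool_pos"],s["contact_force"].round(1),s["gripper_width"])
cv2.imwrite("pics/w3.png",r.read_camera("wrist")[:,:,::-1])
E
```

```text
[ 0.56661164 -0.34972104 -0.00707828] [-0.3 -0.9  0.1] 0.06366916889944993
```

View pics/w3.png

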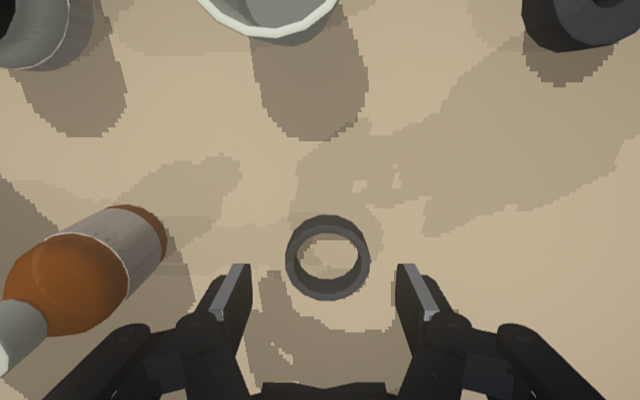

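No contact even at TCP z = −7 mm, and the tips at (245,265)/(400,265) are still about 30 mm above the ring (328,257). So there's a roughly 40 mm discrepancy in the TCP. Lowering further and watching force.

Call:
{"api": "step_arm", "payload": {"steps": [[[0,0.008,0,0,0,0,75],[0,0.014,0,0,0,0,75],[0,0.02,0,0,0,0,75],[0,0.024,0,0,0,0,75],[0,0.026,0,0,0,0,75],[0,0.026,0,0,0,0,75]]]}}

```text
time: 4.77
tool_pos: [0.567, -0.3499, -0.0323]
orientation: [[1.0, -0.001, 0.001], [-0.001, 0.001, 1.0], [-0.001, -1.0, 0.001]]
contact_force: [-0.1, 0.2, 0.0]
gripper_width: 0.0637
```

Call:
{"api": "step_arm", "payload": {"steps": [[[0,0,0,0,0,0,40],[0,0,0,0,0,0,40],[0,0,0,0,0,0,40],[0,0,0,0,0,0,40],[0,0,0,0,0,0,40]]]}}

```text
time: 5.18
tool_pos: [0.5678, -0.3505, -0.0308]
orientation: [[1.0, 0.001, 0.001], [-0.001, -0.001, 1.0], [0.001, -1.0, -0.001]]
contact_force: [-0.7, -0.2, 3.3]
gripper_width: 0.0419
```

```bash
python3 - <<'E'
from h import *
s=r.read_state();print(s["tool_pos"],s["contact_force"].round(1),s["gripper_width"])
cv2.imwrite("pics/w4.png",r.read_camera("wrist")[180:380,160:480,::-1].repeat(2,0).repeat(2,1))
E
```

```text
[ 0.5678168  -0.3504879  -0.03077519] [-0.7 -0.2  3.3] 0.041924427508092145
```

View pics/w4.png

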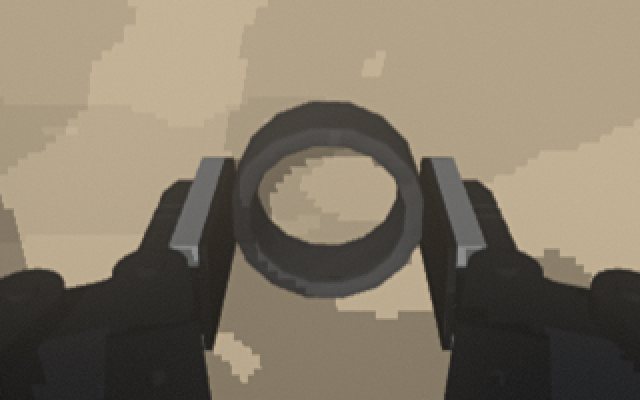

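Spacer gripped (width 42 mm). Now lifting it and carrying it over the well.

Call:
{"api": "step_arm", "payload": {"steps": [[[0,-0.04,0,0,0,0,40],[0,-0.08,0,0,0,0,40],[0,-0.12,0,0,0,0,40],[0,-0.14,0.03,0,0,0,40],[0,-0.14,0.07,0,0,0,40],[0,-0.14,0.11,0,0,0,40],[0,-0.14,0.15,0,0,0,40],[0,-0.14,0.19,0,0,0,40],[0,-0.14,0.23,0,0,0,40],[0,-0.14,0.265,0,0,0,40]]]}}

```text
time: 6.07
tool_pos: [0.567, -0.0828, 0.1082]
orientation: [[1.0, -0.001, 0.001], [-0.001, 0.001, 1.0], [-0.001, -1.0, 0.001]]
contact_force: [0.8, -0.2, -0.1]
gripper_width: 0.0418
```

Call:
{"api": "step_arm", "payload": {"steps": [[[0.004,0,0.04,0,0,0,40],[0.004,0,0.075,0,0,0,40],[0.004,0,0.083,0,0,0,40],[0.004,0,0.083,0,0,0,40],[0.004,0,0.083,0,0,0,40]]]}}

```text
time: 6.48
tool_pos: [0.5716, -0.0024, 0.1082]
orientation: [[1.0, -0.0, -0.0], [0.0, -0.001, 1.0], [-0.0, -1.0, -0.001]]
contact_force: [0.2, -1.3, 0.9]
gripper_width: 0.0416
```

```bash
python3 - <<'E'
from h import *
s=r.read_state();print(s["tool_pos"],s["contact_force"].round(1),s["gripper_width"])
im=r.read_camera("wrist")[:,:,::-1]
cv2.imwrite("pics/w5.png",im)
m=r.camera_model("wrist");print(proj(m,(.5727,-.003,.063)))
E
```

```text
[ 0.57161545 -0.00237614  0.10821722] [ 0.2 -1.3  0.9] 0.0415800683162279
[327.35692936 214.6445024 ]
```

View pics/w5.png

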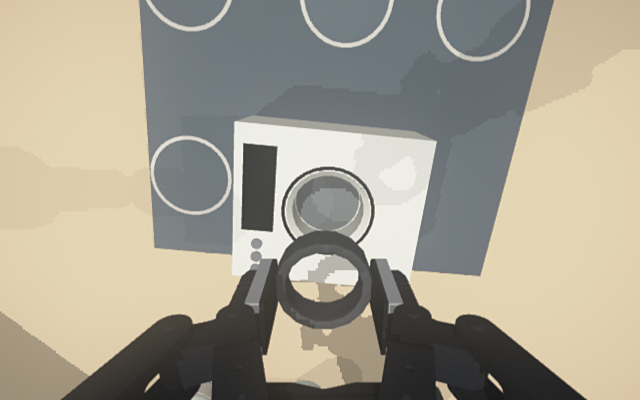

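The well mouth is at about (328,210) with the held ring at (324,280). The front circle is at (191,175). Fitting the black line around the well and the visible circles.

```bash
python3 - <<'E'
from h import *
m=r.camera_model("wrist");im=cv2.imread("pics/w5.png");g=cv2.cvtColor(im,cv2.COLOR_BGR2GRAY)
def fitc(pts,z):
    W=np.array([onz(m,u,v,z)[:2] for u,v in pts]);A=np.c_[2*W,np.ones(len(W))];k=np.ones(len(W),bool)
    for _ in range(4):
        x=np.linalg.lstsq(A[k],(W[k]**2).sum(1),rcond=None)[0];R=np.sqrt(x[2]+x[:2]@x[:2]);d=np.abs(np.hypot(*(W-x[:2]).T)-R);k=d<max(.0015,2*d[k].std())*1
    return x[:2].round(4),R.round(4),k.sum()
# well black line: darkest along radial lines
c=np.array([328.5,210]);P=[]
for a in np.radians(np.arange(150,391,4)):
    rr=np.arange(36,54,.5);q=c+np.outer(rr,[np.cos(a),np.sin(a)]);v=cv2.remap(g,q[:,0].astype(np.float32),q[:,1].astype(np.float32),1).ravel()
    if v.min()<110:P.append(q[v.argmin()])
print("well line",fitc(P,.063),len(P))
c=np.array([191.5,175.5]);P=[]
for a in np.radians(np.arange(0,360,5)):
    rr=np.arange(30,48,.5);q=c+np.outer(rr,[np.cos(a),np.sin(a)]);v=cv2.remap(g,q[:,0].astype(np.float32),q[:,1].astype(np.float32),1).ravel();P.append(q[v.argmax()])
print("front circle",fitc(P,.003))
hold=np.array([324,280]);print("held ring xy @z", onz(m,324,280,.1082+.031+.008))
for n,cc,a0,a1 in[("c0",(347,0),10,170),("c100",(483,15),0,180),("c-115",(190,-14),20,160)]:
    P=[]
    for a in np.radians(np.arange(a0,a1,4)):
        rr=np.arange(32,62,.5);q=np.array(cc)+np.outer(rr,[np.cos(a),np.sin(a)]);q=q[(q[:,1]>1)]
        if len(q)<3: continue
        v=cv2.remap(g,q[:,0].astype(np.float32),q[:,1].astype(np.float32),1).ravel()
        if v.max()>170:P.append(q[v.argmax()])
    if len(P)>5:print(n,fitc(P,.003),len(P))
E
```

```text
well line (array([ 0.5727, -0.001 ]), np.float64(0.0309), np.int64(61)) 61
front circle (array([0.4579, 0.01  ]), np.float64(0.0324), np.int64(61))
held ring xy @z [ 0.57034597 -0.00501347  0.1472    ]
c0 (array([0.5866, 0.1437]), np.float64(0.0325), np.int64(40)) 40
c100 (array([0.6864, 0.1339]), np.float64(0.0325), np.int64(45)) 45
c-115 (array([0.4721, 0.1548]), np.float64(0.0325), np.int64(34)) 34
```

Call:
{"api": "step_arm", "payload": {"steps": [[[0.001,0.03,0.001,0,0,0,40],[0.001,0.06,0.001,0,0,0,40],[0.001,0.072,0.001,0,0,0,40],[0.001,0.074,0.001,0,0,0,40],[0.001,0.074,0.001,0,0,0,40],[0.001,0.074,0.001,0,0,0,40]]]}}

```text
time: 7.03
tool_pos: [0.5736, -0.0024, 0.0353]
orientation: [[1.0, 0.002, 0.002], [-0.002, -0.0, 1.0], [0.002, -1.0, -0.0]]
contact_force: [-0.1, -0.2, -1.1]
gripper_width: 0.0417
```

Call:
{"api": "step_arm", "payload": {"steps": [[[0,0.002,0,0,0,0,40],[0,0.004,0,0,0,0,40],[0,0.005,0,0,0,0,40],[0,0.005,0,0,0,0,40],[0,0.005,0,0,0,0,40]]]}}

```text
time: 7.45
tool_pos: [0.5728, -0.0012, 0.0297]
orientation: [[1.0, 0.0, 0.001], [-0.001, 0.0, 1.0], [0.0, -1.0, 0.0]]
contact_force: [0.2, 0.5, -0.8]
gripper_width: 0.0416
```

```bash
python3 - <<'E'
from h import *
s=r.read_state();print(s["tool_pos"],s["contact_force"].round(1),s["gripper_width"])
cv2.imwrite("pics/w6.png",r.read_camera("wrist")[120:370,160:480,::-1].repeat(2,0).repeat(2,1))
E
```

```text
[ 0.57283412 -0.0011777   0.02972287] [ 0.2  0.5 -0.8] 0.04161469256497122
```

View pics/w6.png

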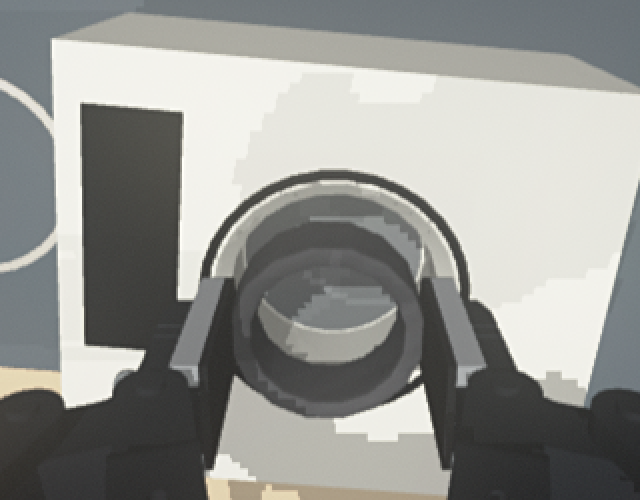

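The ring is concentric with the well and there's no contact force. Lowering in small steps.

Call:
{"api": "step_arm", "payload": {"steps": [[[0,0.002,0,0,0,0,40],[0,0.004,0,0,0,0,40],[0,0.005,0,0,0,0,40],[0,0.005,0,0,0,0,40]]]}}

```text
time: 7.83
tool_pos: [0.5726, -0.0012, 0.0241]
orientation: [[1.0, -0.0, 0.001], [-0.001, 0.0, 1.0], [-0.0, -1.0, 0.0]]
contact_force: [0.1, 0.3, 0.6]
gripper_width: 0.042
```

Call:
{"api": "step_arm", "payload": {"steps": [[[0,0.001,0,0,0,0,40],[0,0.002,0,0,0,0,40],[0,0.003,0,0,0,0,40],[0,0.003,0,0,0,0,40]]]}}

```text
time: 8.17
tool_pos: [0.5729, -0.0012, 0.0235]
orientation: [[1.0, 0.001, 0.001], [-0.001, 0.0, 1.0], [0.001, -1.0, 0.0]]
contact_force: [-2.9, 0.5, 12.2]
gripper_width: 0.0423
```

The fingertips touched the photometer top at TCP z = 24 mm, which makes the real tip offset 39 mm. The ring is about 8 mm into the well, so I'm releasing.

Call:
{"api": "step_arm", "payload": {"steps": [[[0,-0.003,0,0,0,0,40],[0,-0.003,0,0,0,0,70],[0,-0.003,0,0,0,0,70],[0,-0.003,0,0,0,0,70],[0,-0.04,0,0,0,0,70],[0,-0.07,0,0,0,0,70],[0,-0.07,0,0,0,0,70],[0,-0.07,0,0,0,0,70]]]}}

```text
time: 8.83
tool_pos: [0.5741, -0.0013, 0.093]
orientation: [[1.0, 0.004, 0.001], [-0.001, -0.0, 1.0], [0.004, -1.0, -0.0]]
contact_force: [-1.0, -0.3, 0.1]
gripper_width: 0.0598
```

```bash
python3 - <<'E'
from h import *
s=r.read_state();print(s["tool_pos"],s["contact_force"].round(1),s["gripper_width"])
cv2.imwrite("pics/w7.png",r.read_camera("wrist")[120:300,220:440,::-1].repeat(3,0).repeat(3,1))
E
```

```text
[ 0.57405376 -0.00125865  0.09302491] [-1.  -0.3  0.1] 0.05983612059412093
```

View pics/w7.png

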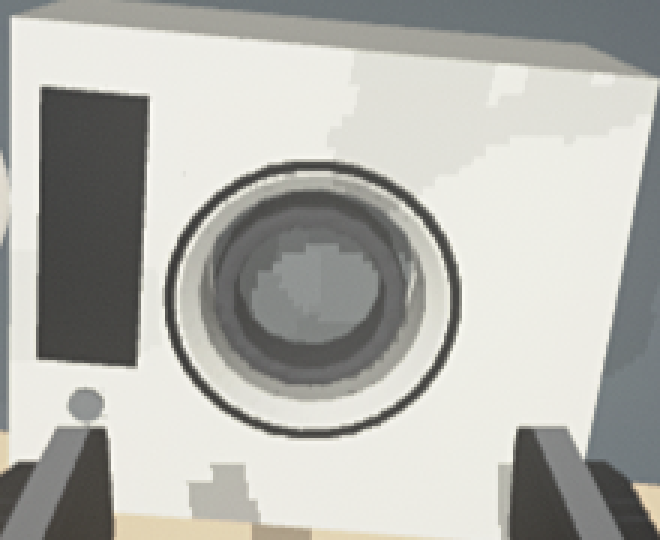

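The spacer is lying flat on the well floor (crop (310,290)). Next, the reducer.

Call:
{"api": "step_arm", "payload": {"steps": [[[0.1,-0.01,-0.228,0,0,0,80],[0.1,-0.01,-0.228,0,0,0,80],[0.1,-0.01,-0.228,0,0,0,80],[0.1,-0.01,-0.228,0,0,0,80],[0.1,-0.01,-0.228,0,0,0,80],[0.1,-0.01,-0.228,0,0,0,80],[0.1,-0.01,-0.228,0,0,0,80],[0.1,-0.01,-0.228,0,0,0,80]]]}}

```text
time: 9.55
tool_pos: [0.6717, -0.2312, 0.0984]
orientation: [[1.0, -0.004, 0.004], [-0.004, 0.002, 1.0], [-0.004, -1.0, 0.002]]
contact_force: [-0.4, 1.1, -0.3]
gripper_width: 0.0682
```

```bash
cat >> h.py <<'E'
def darkring(p,h,name):
    "centre of a dark low ring of height h near p: hull ellipse at mid height"
    m=r.camera_model("wrist");im=r.read_camera("wrist")[:,:,::-1].copy();cv2.imwrite(name,im)
    g=cv2.cvtColor(im,cv2.COLOR_BGR2GRAY);S=cv2.cvtColor(im,cv2.COLOR_BGR2HSV)[:,:,1]
    u,v=proj(m,(p[0],p[1],h/2)).astype(int);k=np.zeros_like(g);a=(slice(max(v-70,0),v+70),slice(u-70,u+70));k[a]=((S<60)&(g<105))[a]
    c=max(cv2.findContours(k,0,2)[0],key=cv2.contourArea);e=cv2.fitEllipse(cv2.convexHull(c))
    print(cv2.boundingRect(c),np.round(e[0],1),np.round(e[1],1),onz(m,*e[0],h/2).round(4),r.read_state()["tool_pos"].round(4))
E
python3 - <<'E'
from h import *
darkring((.674,-.229),.024,"pics/w8.png")
E
```

```text
(300, 168, 57, 59) [328.  197.5] [56.3 58.9] [ 0.6733 -0.2309  0.012 ] [ 0.6713 -0.2295  0.0988]
```

Call:
{"api": "step_arm", "payload": {"steps": [[[0,0.04,-0.001,0,0,0,80],[0,0.08,-0.001,0,0,0,80],[0,0.115,-0.001,0,0,0,80],[0,0.124,-0.001,0,0,0,80],[0,0.125,-0.001,0,0,0,80],[0,0.125,-0.001,0,0,0,80],[0,0.125,-0.001,0,0,0,40],[0,0.125,-0.001,0,0,0,40],[0,0.125,-0.001,0,0,0,40],[0,0.125,-0.001,0,0,0,40]]]}}

```text
time: 10.43
tool_pos: [0.6745, -0.2307, -0.02]
orientation: [[1.0, 0.005, 0.001], [-0.001, -0.001, 1.0], [0.005, -1.0, -0.001]]
contact_force: [-0.4, 1.7, 5.3]
gripper_width: 0.0409
```

Call:
{"api": "step_arm", "payload": {"steps": [[[0,0,0,0,0,0,40],[0,0,0,0,0,0,40]]]}}

```text
time: 10.6
tool_pos: [0.6745, -0.2307, -0.02]
orientation: [[1.0, 0.005, 0.001], [-0.001, -0.001, 1.0], [0.005, -1.0, -0.001]]
contact_force: [-0.6, 0.4, 4.9]
gripper_width: 0.0413
```

The overlap is only about 5 mm. Regripping slightly lower.

Call:
{"api": "step_arm", "payload": {"steps": [[[0,0,0,0,0,0,65],[0,0,0,0,0,0,65],[0,0.004,0,0,0,0,65],[0,0.004,0,0,0,0,65],[0,0.004,0,0,0,0,40],[0,0.004,0,0,0,0,40],[0,0.004,0,0,0,0,40],[0,0.004,0,0,0,0,40]]]}}

```text
time: 11.27
tool_pos: [0.6727, -0.2304, -0.0274]
orientation: [[1.0, 0.0, 0.001], [-0.001, -0.0, 1.0], [0.0, -1.0, -0.0]]
contact_force: [-0.1, -0.1, 0.9]
gripper_width: 0.0424
```

Call:
{"api": "step_arm", "payload": {"steps": [[[0,-0.04,0,0,0,0,40],[0,-0.08,0,0,0,0,40],[0,-0.11,0.01,0,0,0,40],[-0.015,-0.122,0.035,0,0,0,40],[-0.03,-0.122,0.07,0,0,0,40],[-0.045,-0.122,0.105,0,0,0,40],[-0.06,-0.122,0.14,0,0,0,40],[-0.075,-0.122,0.175,0,0,0,40],[-0.09,-0.122,0.21,0,0,0,40],[-0.1,-0.122,0.23,0,0,0,40]]]}}

```text
time: 12.1
tool_pos: [0.5705, 0.0029, 0.0943]
orientation: [[1.0, -0.002, -0.0], [0.0, 0.001, 1.0], [-0.002, -1.0, 0.001]]
contact_force: [0.0, -0.6, 0.1]
gripper_width: 0.0425
```

Call:
{"api": "step_arm", "payload": {"steps": [[[0,0,0,0,0,0,40],[0,0.02,0,0,0,0,40],[0,0.03,0,0,0,0,40],[0,0.03,0,0,0,0,40]]]}}

```text
time: 12.43
tool_pos: [0.5708, -0.0006, 0.0619]
orientation: [[1.0, -0.006, 0.001], [-0.001, -0.0, 1.0], [-0.006, -1.0, -0.0]]
contact_force: [0.2, -0.3, -1.4]
gripper_width: 0.0422
```

```bash
python3 - <<'E'
from h import *
s=r.read_state();print(s["tool_pos"],s["contact_force"].round(1),s["gripper_width"],np.round(s["orientation"],3).tolist())
m=r.camera_model("wrist");im=r.read_camera("wrist")[:,:,::-1].copy();g=cv2.cvtColor(im,cv2.COLOR_BGR2GRAY);cv2.imwrite("pics/w9.png",im)
c=proj(m,(.5727,-.001,.063));print(c);P=[]
for a in np.radians(np.arange(190,351,4)):
    rr=np.arange(40,75,.5);q=c+np.outer(rr,[np.cos(a),np.sin(a)]);v=cv2.remap(g,q[:,0].astype(np.float32),q[:,1].astype(np.float32),1).ravel()
    j=np.where(v<110)[0]
    if len(j):P.append(onz(m,*q[j[-1]],.063)[:2])
W=np.array(P);x=np.linalg.lstsq(np.c_[2*W,np.ones(len(W))],(W**2).sum(1),rcond=None)[0];print("well",x[:2],np.sqrt(x[2]+x[:2]@x[:2]),len(W))
E
```

```text
[ 0.57083125 -0.00060768  0.06194876] [ 0.2 -0.3 -1.4] 0.04215728447102573 [[1.0, -0.006, 0.001], [-0.001, -0.0, 1.0], [-0.006, -1.0, -0.0]]
[329.61772561 243.13576217]
well [ 0.56952307 -0.00722373] 0.0379656546992045 41
```

Call:
{"api": "step_arm", "payload": {"steps": [[[0.001,0,0,0,0,0,40],[0.001,0.015,0,0,0,0,40],[0.001,0.02,0,0,0,0,40],[0.001,0.024,0,0,0,0,40],[0.001,0.028,0,0,0,0,40],[0.001,0.03,0,0,0,0,40],[0.001,0.03,0,0,0,0,40]]]}}

```text
time: 13.07
tool_pos: [0.5737, -0.0003, 0.0343]
orientation: [[1.0, -0.0, 0.001], [-0.001, 0.0, 1.0], [-0.0, -1.0, 0.0]]
contact_force: [-0.1, 0.3, -0.9]
gripper_width: 0.0421
```

Call:
{"api": "step_arm", "payload": {"steps": [[[0,0.002,0,0,0,0,40],[0,0.003,0,0,0,0,40],[0,0.004,0,0,0,0,40],[0,0.004,0,0,0,0,40]]]}}

```text
time: 13.4
tool_pos: [0.5737, -0.0002, 0.0304]
orientation: [[1.0, -0.0, 0.001], [-0.001, 0.0, 1.0], [-0.0, -1.0, 0.0]]
contact_force: [0.4, 0.9, -1.4]
gripper_width: 0.0422
```

Call:
{"api": "step_arm", "payload": {"steps": [[[-0.0005,0.002,-0.0005,0,0,0,40],[-0.0005,0.003,-0.0005,0,0,0,40],[-0.0005,0.004,-0.0005,0,0,0,40],[-0.0005,0.004,-0.0005,0,0,0,40]]]}}

```text
time: 13.73
tool_pos: [0.5731, -0.0007, 0.0262]
orientation: [[1.0, -0.0, 0.001], [-0.001, 0.0, 1.0], [-0.0, -1.0, 0.0]]
contact_force: [0.3, -1.1, -1.2]
gripper_width: 0.0422
```

Call:
{"api": "step_arm", "payload": {"steps": [[[0,0,0,0,0,0,65],[0,0,0,0,0,0,65],[0,0,0,0,0,0,65],[0,-0.04,0,0,0,0,70],[0,-0.07,0,0,0,0,70],[0,-0.07,0,0,0,0,70],[0,-0.07,0,0,0,0,70]]]}}

```text
time: 14.32
tool_pos: [0.5748, -0.0008, 0.0986]
orientation: [[1.0, 0.005, 0.001], [-0.001, -0.0, 1.0], [0.005, -1.0, -0.0]]
contact_force: [-0.1, -0.2, -0.6]
gripper_width: 0.0594
```

```bash
python3 - <<'E'
from h import *
s=r.read_state();print(s["tool_pos"],s["contact_force"].round(1),s["gripper_width"])
cv2.imwrite("pics/w10.png",r.read_camera("wrist")[120:300,220:440,::-1].repeat(3,0).repeat(3,1))
E
```

```text
[ 0.57476052 -0.00075249  0.09859008] [-0.1 -0.2 -0.6] 0.05944579877925804
```

View pics/w10.png

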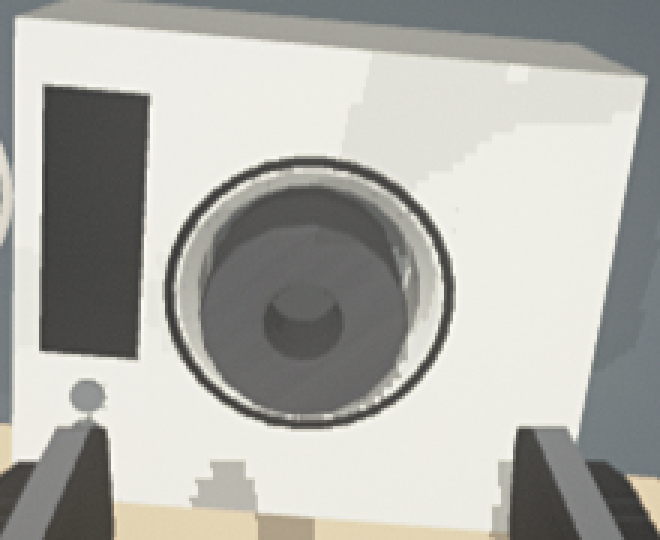

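The reducer is seated flat and concentric on the spacer (crop centre (305,300)). Next, the jar.

Call:
{"api": "step_arm", "payload": {"steps": [[[-0.136,-0.01,-0.231,0,0,0,100],[-0.136,-0.01,-0.231,0,0,0,100],[-0.136,-0.01,-0.231,0,0,0,100],[-0.136,-0.01,-0.231,0,0,0,100],[-0.136,-0.01,-0.231,0,0,0,100],[-0.136,-0.01,-0.231,0,0,0,100],[-0.136,-0.01,-0.231,0,0,0,100],[-0.136,-0.01,-0.231,0,0,0,100],[-0.136,-0.01,-0.231,0,0,0,100]]]}}

```text
time: 15.12
tool_pos: [0.4359, -0.2317, 0.1053]
orientation: [[1.0, -0.002, 0.004], [-0.004, 0.002, 1.0], [-0.002, -1.0, 0.002]]
contact_force: [-0.6, 0.1, 0.8]
gripper_width: 0.0855
```

```bash
cat >> h.py <<'E'
def edge_circle(m,W0,z,mask):
    "circle fit, in plane z, to the outline of the mask blob that covers the expected point"
    u,v=proj(m,(W0[0],W0[1],z)).round().astype(int)
    n,l=cv2.connectedComponents(mask.astype(np.uint8));lab=l[v,u]
    c=max(cv2.findContours((l==lab).astype(np.uint8),0,1)[0],key=cv2.contourArea)
    W=np.array([onz(m,a,b,z)[:2] for a,b in c[:,0]]);k=np.ones(len(W),bool)
    for _ in range(5):
        x=np.linalg.lstsq(np.c_[2*W[k],np.ones(k.sum())],(W[k]**2).sum(1),rcond=None)[0];R=np.sqrt(x[2]+x[:2]@x[:2])
        d=np.abs(np.hypot(*(W-x[:2]).T)-R);k=d<max(.001,1.5*np.median(d))
    return x[:2].round(4),R.round(4),k.sum(),len(W),cv2.boundingRect(c)
E
python3 - <<'E'
from h import *
print(r.read_state()["tool_pos"])
m=r.camera_model("wrist");im=r.read_camera("wrist")[:,:,::-1].copy();cv2.imwrite("pics/w11.png",im);g=cv2.cvtColor(im,cv2.COLOR_BGR2GRAY)
u,v=proj(m,(.438,-.232,.055)).astype(int);print(u,v,g[v,u-60:u+61:8],g[max(v-60,0):v+61:8,u])
for t in(50,60,70):print(edge_circle(m,(.438,-.232),.055,g<t))
E
```

```text
[ 0.43587846 -0.23170935  0.10530018]
328 212 [166 164 166 162  56  53  55  52  52  52  53  53 176 174 166 165] [159 146 169  50  56  54  53  53  52  53  55  54 128 172 172 172]
(array([ 0.4272, -0.2582]), np.float64(0.2085), np.int64(1813), 2710, (0, 0, 640, 400))
(array([ 0.437 , -0.2299]), np.float64(0.0244), np.int64(176), 192, (294, 175, 68, 69))
(array([ 0.437, -0.23 ]), np.float64(0.0245), np.int64(182), 193, (294, 175, 68, 69))
```

Call:
{"api": "step_arm", "payload": {"steps": [[[0,0.04,0.002,0,0,0,100],[0,0.08,0.002,0,0,0,100],[0,0.11,0.002,0,0,0,100],[0,0.13,0.002,0,0,0,100],[0,0.136,0.002,0,0,0,100],[0,0.136,0.002,0,0,0,100],[0,0.136,0.002,0,0,0,50],[0,0.136,0.002,0,0,0,50],[0,0.136,0.002,0,0,0,50],[0,0.136,0.002,0,0,0,50]]]}}

```text
time: 16.0
tool_pos: [0.4387, -0.23, -0.0275]
orientation: [[1.0, 0.004, 0.001], [-0.001, -0.001, 1.0], [0.004, -1.0, -0.001]]
contact_force: [0.9, 2.7, 4.3]
gripper_width: 0.054
```

Call:
{"api": "step_arm", "payload": {"steps": [[[0,0,0,0,0,0,50],[0,0,0,0,0,0,50]]]}}

```text
time: 16.17
tool_pos: [0.4387, -0.23, -0.0276]
orientation: [[1.0, 0.004, 0.001], [-0.001, -0.001, 1.0], [0.004, -1.0, -0.001]]
contact_force: [0.6, 2.3, 6.6]
gripper_width: 0.0541
```

Call:
{"api": "step_arm", "payload": {"steps": [[[0,-0.04,0,0,0,0,50],[0,-0.08,0,0,0,0,50],[0,-0.115,0,0,0,0,50],[0.014,-0.12,0.035,0,0,0,50],[0.028,-0.12,0.07,0,0,0,50],[0.042,-0.12,0.105,0,0,0,50],[0.056,-0.12,0.14,0,0,0,50],[0.07,-0.12,0.175,0,0,0,50],[0.084,-0.12,0.21,0,0,0,50],[0.098,-0.12,0.245,0,0,0,50]]]}}

```text
time: 17.0
tool_pos: [0.5356, 0.017, 0.0914]
orientation: [[1.0, 0.001, 0.001], [-0.001, -0.0, 1.0], [0.001, -1.0, -0.0]]
contact_force: [-0.2, -0.2, -1.1]
gripper_width: 0.0537
```

Call:
{"api": "step_arm", "payload": {"steps": [[[0.015,0,0.035,0,0,0,50],[0.03,0,0.07,0,0,0,50],[0.045,0,0.105,0,0,0,50],[0.05,0,0.128,0,0,0,50],[0.05,0,0.128,0,0,0,50],[0.05,0,0.128,0,0,0,50],[0.05,0,0.128,0,0,0,50]]]}}

```text
time: 17.58
tool_pos: [0.5848, 0.1427, 0.0907]
orientation: [[1.0, -0.0, 0.001], [-0.001, -0.001, 1.0], [-0.0, -1.0, -0.001]]
contact_force: [-0.9, -0.4, -1.5]
gripper_width: 0.0535
```

Call:
{"api": "step_arm", "payload": {"steps": [[[0.0015,0.04,0.001,0,0,0,50],[0.0015,0.075,0.001,0,0,0,50],[0.0015,0.095,0.001,0,0,0,50],[0.0015,0.105,0.001,0,0,0,50],[0.0015,0.109,0.001,0,0,0,50],[0.0015,0.109,0.001,0,0,0,50],[0.0015,0.109,0.001,0,0,0,50]]]}}

```text
time: 18.17
tool_pos: [0.5882, 0.144, -0.017]
orientation: [[1.0, 0.003, 0.002], [-0.002, 0.001, 1.0], [0.003, -1.0, 0.001]]
contact_force: [0.7, -1.0, -1.3]
gripper_width: 0.0539
```

Call:
{"api": "step_arm", "payload": {"steps": [[[0,0.002,0,0,0,0,50],[0,0.004,0,0,0,0,50],[0,0.005,0,0,0,0,50],[0,0.005,0,0,0,0,50]]]}}

```text
time: 18.5
tool_pos: [0.587, 0.1444, -0.0232]
orientation: [[1.0, 0.001, 0.001], [-0.001, 0.0, 1.0], [0.001, -1.0, 0.0]]
contact_force: [-0.0, 0.8, -2.0]
gripper_width: 0.0536
```

Call:
{"api": "step_arm", "payload": {"steps": [[[-0.0005,0.001,-0.0005,0,0,0,50],[-0.0005,0.002,-0.0005,0,0,0,50],[-0.0005,0.002,-0.0005,0,0,0,50],[-0.0005,0.002,-0.0005,0,0,0,50]]]}}

```text
time: 18.83
tool_pos: [0.5866, 0.1439, -0.0245]
orientation: [[1.0, 0.001, 0.001], [-0.001, 0.0, 1.0], [0.001, -1.0, 0.0]]
contact_force: [-1.5, -0.4, 5.4]
gripper_width: 0.0536
```

Contact at 5 N. Releasing and retreating upward.

Call:
{"api": "step_arm", "payload": {"steps": [[[0,0,0,0,0,0,70],[0,0,0,0,0,0,80],[0,0,0,0,0,0,80],[0,-0.03,0,0,0,0,80],[0,-0.07,0,0,0,0,80],[0,-0.11,0,0,0,0,80],[0,-0.13,0,0,0,0,80],[0,-0.13,0,0,0,0,80],[0,-0.13,0,0,0,0,80]]]}}

```text
time: 19.58
tool_pos: [0.5872, 0.1439, 0.1058]
orientation: [[1.0, 0.003, 0.001], [-0.001, 0.001, 1.0], [0.003, -1.0, 0.001]]
contact_force: [0.3, -0.0, -0.2]
gripper_width: 0.0678
```

```bash
python3 - <<'E'
from h import *
print(r.read_state()["tool_pos"])
m=r.camera_model("wrist");im=r.read_camera("wrist")[:,:,::-1].copy();cv2.imwrite("pics/w12.png",im);g=cv2.cvtColor(im,cv2.COLOR_BGR2GRAY)
u,v=proj(m,(.5866,.1437,.055)).astype(int);print(u,v,g[v,u-60:u+61:8],g[max(v-60,0):v+61:8,u])
for t in(60,70,80):print(edge_circle(m,(.5866,.1437),.055,g<t))
E
```

```text
[0.58719007 0.143914   0.1057636 ]
324 212 [134 134 133  73  61  61  59  58  58  60  57  58 138 137 139 137] [209 125 204 237  65  60  60  59  57  57  59  56  87 139 127 127]
(array([0.585 , 0.1422]), np.float64(0.0243), np.int64(254), 454, (288, 179, 69, 69))
(array([0.5852, 0.1427]), np.float64(0.0251), np.int64(167), 194, (288, 179, 70, 69))
(array([0.5852, 0.1425]), np.float64(0.0251), np.int64(162), 197, (288, 178, 70, 71))
```

Jar is within about 1.5 mm of the circle. Next, the beaker.

Call:
{"api": "step_arm", "payload": {"steps": [[[-0.037,0,-0.374,0,0,0,100],[-0.037,0,-0.374,0,0,0,100],[-0.037,0,-0.374,0,0,0,100],[-0.037,0,-0.374,0,0,0,100],[-0.037,0,-0.374,0,0,0,100],[-0.037,0,-0.374,0,0,0,100],[-0.037,0,-0.374,0,0,0,100],[-0.037,0,-0.374,0,0,0,100],[-0.037,0,-0.374,0,0,0,100],[-0.037,0,-0.374,0,0,0,100]]]}}

```text
time: 20.47
tool_pos: [0.5471, -0.2368, 0.1021]
orientation: [[1.0, -0.003, 0.007], [-0.007, -0.002, 1.0], [-0.003, -1.0, -0.002]]
contact_force: [-0.1, -0.2, -0.1]
gripper_width: 0.0854
```

Call:
{"api": "step_arm", "payload": {"steps": [[[0,0,0,0,0,0,100],[0,0,0,0,0,0,100]]]}}

```text
time: 20.63
tool_pos: [0.548, -0.2295, 0.1026]
orientation: [[1.0, -0.003, 0.002], [-0.002, 0.002, 1.0], [-0.003, -1.0, 0.002]]
contact_force: [-0.4, -0.6, 0.4]
gripper_width: 0.0853
```

```bash
python3 - <<'E'
from h import *
print(r.read_state()["tool_pos"])
m=r.camera_model("wrist");im=r.read_camera("wrist")[:,:,::-1].copy();cv2.imwrite("pics/w13.png",im);g=cv2.cvtColor(im,cv2.COLOR_BGR2GRAY)
hsv=cv2.cvtColor(im,cv2.COLOR_BGR2HSV)
u,v=proj(m,(.55,-.23,.062)).astype(int);print(u,v)
print(g[v,u-60:u+61:5].tolist(),hsv[v,u-60:u+61:5,1].tolist());print(g[v-60:v+61:5,u].tolist(),hsv[v-60:v+61:5,u,1].tolist())
P=[]
for a in np.radians(np.arange(0,360,4)):
    rr=np.arange(55,22,-.5);q=np.array([u,v])+np.outer(rr,[np.cos(a),np.sin(a)]);val=cv2.remap(hsv[:,:,1],q[:,0].astype(np.float32),q[:,1].astype(np.float32),1).ravel()
    j=np.where(val<35)[0]
    if len(j):P.append(onz(m,*q[j[0]],.062)[:2])
W=np.array(P);k=np.ones(len(W),bool)
for _ in range(6):
    x=np.linalg.lstsq(np.c_[2*W[k],np.ones(k.sum())],(W[k]**2).sum(1),rcond=None)[0];R=np.sqrt(x[2]+x[:2]@x[:2]);d=np.abs(np.hypot(*(W-x[:2]).T)-R);k=d<max(.001,1.5*np.median(d))
print(x[:2],R,k.sum(),len(W))
E
```

```text
[ 0.54796652 -0.22947512  0.10264851]
329 218
[151, 152, 152, 160, 157, 166, 105, 101, 115, 120, 125, 129, 133, 133, 131, 128, 123, 123, 115, 192, 160, 159, 159, 159, 160] [60, 59, 60, 60, 63, 20, 26, 25, 22, 23, 22, 22, 21, 21, 19, 22, 22, 22, 24, 18, 60, 59, 60, 62, 59]
[146, 147, 128, 118, 116, 148, 116, 117, 116, 117, 114, 152, 133, 132, 132, 132, 132, 132, 197, 120, 162, 159, 159, 160, 159] [58, 59, 38, 27, 26, 20, 22, 24, 22, 24, 24, 22, 21, 19, 23, 21, 21, 21, 18, 57, 60, 60, 59, 59, 60]
[ 0.54909265 -0.22815106] 0.025415931930115435 71 90
```

Call:
{"api": "step_arm", "payload": {"steps": [[[0,0.04,0.001,0,0,0,100],[0,0.08,0.001,0,0,0,100],[0,0.11,0.001,0,0,0,100],[0,0.125,0.001,0,0,0,100],[0,0.125,0.001,0,0,0,100],[0,0.125,0.001,0,0,0,100],[0,0.125,0.001,0,0,0,45],[0,0.125,0.001,0,0,0,45],[0,0.125,0.001,0,0,0,45],[0,0.125,0.001,0,0,0,45]]], "newtons": 25}}

```text
time: 21.52
tool_pos: [0.5503, -0.2296, -0.0185]
orientation: [[1.0, 0.003, 0.001], [-0.001, -0.001, 1.0], [0.003, -1.0, -0.001]]
contact_force: [-0.2, 0.8, 5.1]
gripper_width: 0.0504
```

Call:
{"api": "step_arm", "payload": {"steps": [[[0,0,0,0,0,0,45],[0,0,0,0,0,0,45]]]}}

```text
time: 21.68
tool_pos: [0.5503, -0.2296, -0.0186]
orientation: [[1.0, 0.003, 0.001], [-0.001, -0.001, 1.0], [0.003, -1.0, -0.001]]
contact_force: [0.6, 0.9, 5.8]
gripper_width: 0.0505
```

Call:
{"api": "step_arm", "payload": {"steps": [[[0,-0.03,0,0,0,0,45],[0,-0.07,0,0,0,0,45],[0,-0.11,0,0,0,0,45],[0.012,-0.12,0.033,0,0,0,45],[0.026,-0.12,0.07,0,0,0,45],[0.039,-0.12,0.105,0,0,0,45],[0.052,-0.12,0.14,0,0,0,45],[0.066,-0.12,0.175,0,0,0,45],[0.079,-0.12,0.21,0,0,0,45],[0.092,-0.12,0.245,0,0,0,45]]]}}

```text
time: 22.52
tool_pos: [0.6417, 0.0174, 0.1003]
orientation: [[1.0, 0.001, 0.001], [-0.001, 0.0, 1.0], [0.001, -1.0, 0.0]]
contact_force: [0.9, -0.0, -0.1]
gripper_width: 0.0504
```

Call:
{"api": "step_arm", "payload": {"steps": [[[0.013,0,0.035,0,0,0,45],[0.026,0,0.07,0,0,0,45],[0.039,0,0.105,0,0,0,45],[0.045,0,0.119,0,0,0,45],[0.045,0,0.119,0,0,0,45],[0.045,0,0.119,0,0,0,45],[0.045,0,0.119,0,0,0,45]]]}}

```text
time: 23.1
tool_pos: [0.6859, 0.1333, 0.0996]
orientation: [[1.0, -0.001, 0.002], [-0.002, -0.001, 1.0], [-0.001, -1.0, -0.001]]
contact_force: [-0.4, -0.2, -0.6]
gripper_width: 0.0502
```

Call:
{"api": "step_arm", "payload": {"steps": [[[0.001,0.04,0,0,0,0,45],[0.001,0.075,0,0,0,0,45],[0.001,0.095,0,0,0,0,45],[0.001,0.104,0,0,0,0,45],[0.001,0.108,0,0,0,0,45],[0.001,0.108,0,0,0,0,45],[0.001,0.108,0,0,0,0,45]]]}}

```text
time: 23.68
tool_pos: [0.6887, 0.1342, -0.0067]
orientation: [[1.0, 0.003, 0.002], [-0.002, 0.001, 1.0], [0.003, -1.0, 0.001]]
contact_force: [-0.1, 0.6, 0.2]
gripper_width: 0.0504
```

Call:
{"api": "step_arm", "payload": {"steps": [[[0,0.002,0,0,0,0,45],[0,0.004,0,0,0,0,45],[0,0.005,0,0,0,0,45],[0,0.005,0,0,0,0,45]]]}}

```text
time: 24.02
tool_pos: [0.6875, 0.1347, -0.0132]
orientation: [[1.0, 0.0, 0.001], [-0.001, 0.0, 1.0], [0.0, -1.0, 0.0]]
contact_force: [-0.3, -1.0, 0.1]
gripper_width: 0.0506
```

Call:
{"api": "step_arm", "payload": {"steps": [[[0,0.001,0,0,0,0,45],[0,0.0015,0,0,0,0,45],[0,0.0015,0,0,0,0,45]]]}}

```text
time: 24.27
tool_pos: [0.6873, 0.1347, -0.0151]
orientation: [[1.0, -0.0, 0.001], [-0.001, 0.0, 1.0], [-0.0, -1.0, 0.0]]
contact_force: [0.3, 0.7, -2.1]
gripper_width: 0.0508
```

Call:
{"api": "step_arm", "payload": {"steps": [[[-0.001,0.001,-0.001,0,0,0,45],[-0.001,0.002,-0.001,0,0,0,45],[-0.001,0.002,-0.001,0,0,0,45]]]}}

```text
time: 24.52
tool_pos: [0.6873, 0.1342, -0.0155]
orientation: [[1.0, 0.002, 0.001], [-0.001, 0.001, 1.0], [0.002, -1.0, 0.001]]
contact_force: [0.5, 0.9, 5.6]
gripper_width: 0.0506
```

Contact. Releasing and rising.

Call:
{"api": "step_arm", "payload": {"steps": [[[0,0,0,0,0,0,65],[0,0,0,0,0,0,75],[0,0,0,0,0,0,75],[0,-0.03,0,0,0,0,75],[0,-0.07,0,0,0,0,75],[0,-0.11,0,0,0,0,75],[0,-0.125,0,0,0,0,75],[0,-0.125,0,0,0,0,75],[0,-0.125,0,0,0,0,75]]]}}

```text
time: 25.27
tool_pos: [0.6866, 0.1336, 0.1087]
orientation: [[1.0, 0.001, 0.001], [-0.001, 0.0, 1.0], [0.001, -1.0, 0.0]]
contact_force: [-0.4, 1.2, -1.4]
gripper_width: 0.064
```

```bash
python3 - <<'E'
from h import *
print(r.read_state()["tool_pos"])
m=r.camera_model("wrist");im=r.read_camera("wrist")[:,:,::-1].copy();cv2.imwrite("pics/w14.png",im);cv2.imwrite("pics/t14.png",r.read_camera("top")[:,:,::-1])
t=r.camera_model("top");ti=cv2.imread("pics/t14.png")
a=cv2.resize(im[60:320,180:470],(400,360));u,v=proj(t,(.585,.14,0)).astype(int)
b=cv2.resize(ti[v-48:v+42,u-50:u+50],(400,360),interpolation=cv2.INTER_CUBIC);cv2.imwrite("pics/v14.png",np.hstack([a,b]))
E
```

```text
[0.6865935  0.13361182 0.10869891]
```

View pics/v14.png

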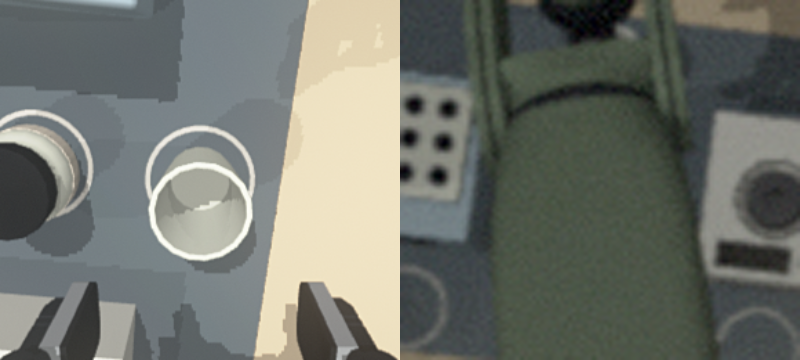

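Beaker foot at (200,183) is centred in its circle and upright; the jar sits centred too. Now the bottle.

Call:
{"api": "step_arm", "payload": {"steps": [[[-0.17,0,-0.36,0,0,0,90],[-0.17,0,-0.36,0,0,0,90],[-0.17,0,-0.36,0,0,0,90],[-0.17,0,-0.36,0,0,0,90],[-0.17,0,-0.36,0,0,0,90],[-0.17,0,-0.36,0,0,0,90],[-0.17,0,-0.36,0,0,0,90],[-0.17,0,-0.36,0,0,0,90],[-0.17,0,-0.36,0,0,0,90],[-0.17,0,-0.36,0,0,0,90]]]}}

```text
time: 26.2
tool_pos: [0.5126, -0.2289, 0.1058]
orientation: [[1.0, -0.005, 0.003], [-0.003, 0.001, 1.0], [-0.005, -1.0, 0.001]]
contact_force: [-0.5, 0.4, -0.5]
gripper_width: 0.0767
```

Call:
{"api": "step_arm", "payload": {"steps": [[[-0.053,-0.02,-0.115,0,0,0,90],[-0.053,-0.02,-0.115,0,0,0,90],[-0.053,-0.02,-0.115,0,0,0,90],[-0.053,-0.02,-0.115,0,0,0,90],[-0.053,-0.02,-0.115,0,0,0,90],[-0.053,-0.02,-0.115,0,0,0,90]]]}}

```text
time: 26.7
tool_pos: [0.4621, -0.3403, 0.1262]
orientation: [[1.0, -0.002, 0.002], [-0.002, 0.003, 1.0], [-0.002, -1.0, 0.003]]
contact_force: [0.5, 0.3, -0.7]
gripper_width: 0.0771
```

```bash
python3 - <<'E'
from h import *
print(r.read_state()["tool_pos"])
m=r.camera_model("wrist");im=r.read_camera("wrist")[:,:,::-1].copy();cv2.imwrite("pics/w15.png",im);hsv=cv2.cvtColor(im,cv2.COLOR_BGR2HSV)
u,v=proj(m,(.463,-.341,.09)).astype(int);print(u,v,hsv[v,u-40:u+41:5,1].tolist(),hsv[v,u-40:u+41:5,2].tolist())
print(edge_circle(m,(.463,-.341),.09,(hsv[:,:,1]<40)&(hsv[:,:,2]>195)))
am=(hsv[:,:,1]>150)
am=((hsv[:,:,0]<15)&am)
for b in blobs(am,100):print(b)
E
```

```text
[ 0.46210214 -0.34029033  0.12622865]
327 220 [61, 60, 59, 59, 145, 20, 19, 20, 19, 20, 20, 134, 65, 60, 60, 59, 62] [181, 183, 182, 181, 111, 142, 204, 203, 202, 201, 203, 103, 130, 136, 183, 181, 182]
(array([ 0.4619, -0.3429]), np.float64(0.0086), np.int64(71), 71, (313, 211, 27, 25))
([321.6, 195.7], [310, 185, 25, 24, 221])
```

Call:
{"api": "step_arm", "payload": {"steps": [[[0,0.04,-0.001,0,0,0,90],[0,0.08,-0.001,0,0,0,90],[0,0.115,-0.001,0,0,0,90],[0,0.132,-0.001,0,0,0,90],[0,0.138,-0.001,0,0,0,90],[0,0.138,-0.001,0,0,0,90],[0,0.138,-0.001,0,0,0,35],[0,0.138,-0.001,0,0,0,35],[0,0.138,-0.001,0,0,0,35],[0,0.138,-0.001,0,0,0,35]]], "newtons": 40}}

```text
time: 27.58
tool_pos: [0.464, -0.3427, -0.0081]
orientation: [[1.0, 0.003, 0.001], [-0.001, -0.002, 1.0], [0.003, -1.0, -0.002]]
contact_force: [-0.6, 0.8, 4.5]
gripper_width: 0.0387
```

Call:
{"api": "step_arm", "payload": {"steps": [[[0,0,0,0,0,0,35],[0,0,0,0,0,0,35],[0,0,0,0,0,0,35]]]}}

```text
time: 27.83
tool_pos: [0.464, -0.3427, -0.0081]
orientation: [[1.0, 0.003, 0.001], [-0.001, -0.002, 1.0], [0.003, -1.0, -0.002]]
contact_force: [-0.1, 0.6, 6.4]
gripper_width: 0.0384
```

Call:
{"api": "step_arm", "payload": {"steps": [[[0,-0.03,0,0,0,0,35],[0,-0.07,0,0,0,0,35],[0,-0.11,0.003,0,0,0,35],[0,-0.12,0.035,0,0,0,35],[0,-0.12,0.07,0,0,0,35],[0,-0.12,0.105,0,0,0,35],[0,-0.12,0.14,0,0,0,35],[0,-0.12,0.175,0,0,0,35],[0,-0.12,0.21,0,0,0,35],[0,-0.12,0.245,0,0,0,35]]]}}

```text
time: 28.67
tool_pos: [0.4629, -0.0957, 0.1106]
orientation: [[1.0, 0.001, 0.002], [-0.002, -0.0, 1.0], [0.001, -1.0, -0.0]]
contact_force: [0.5, -0.1, -0.4]
gripper_width: 0.0388
```

Call:
{"api": "step_arm", "payload": {"steps": [[[0.002,0,0.038,0,0,0,35],[0.004,0,0.076,0,0,0,35],[0.006,0,0.114,0,0,0,35],[0.008,0,0.152,0,0,0,35],[0.01,0,0.19,0,0,0,35],[0.012,0,0.228,0,0,0,35],[0.014,0,0.266,0,0,0,35],[0.016,0,0.304,0,0,0,35],[0.018,0,0.335,0,0,0,35],[0.02,0,0.36,0,0,0,35]]]}}

```text
time: 29.5
tool_pos: [0.4834, 0.2655, 0.1106]
orientation: [[1.0, 0.001, -0.0], [0.0, 0.001, 1.0], [0.001, -1.0, 0.001]]
contact_force: [1.1, -0.7, -1.4]
gripper_width: 0.0386
```

Call:
{"api": "step_arm", "payload": {"steps": [[[0.002,0,0.02,0,0,0,35],[0.002,0,0.034,0,0,0,35],[0.002,0,0.036,0,0,0,35],[0.002,0,0.036,0,0,0,35],[0.002,0,0.036,0,0,0,35]]]}}

```text
time: 29.92
tool_pos: [0.4853, 0.2977, 0.11]
orientation: [[1.0, -0.0, 0.001], [-0.001, -0.001, 1.0], [-0.0, -1.0, -0.001]]
contact_force: [-0.4, -0.4, -0.8]
gripper_width: 0.0387
```

```bash
python3 - <<'E'
from h import *
print(r.read_state()["tool_pos"])
m=r.camera_model("wrist");im=r.read_camera("wrist")[:,:,::-1].copy();cv2.imwrite("pics/w16.png",im);g=cv2.cvtColor(im,cv2.COLOR_BGR2GRAY)
c=proj(m,(.486,.299,.003));P=[]
for a in np.radians(np.arange(0,360,4)):
    W=np.array([.486,.299])+np.outer(np.arange(.026,.042,.0004),[np.cos(a),np.sin(a)])
    q=np.array([proj(m,(x,y,.003)) for x,y in W]);v=cv2.remap(g,q[:,0].astype(np.float32),q[:,1].astype(np.float32),1).ravel()
    if v.max()>170 and np.median(v)<150:P.append(W[v.argmax()])
W=np.array(P);k=np.ones(len(W),bool)
for _ in range(6):
    x=np.linalg.lstsq(np.c_[2*W[k],np.ones(k.sum())],(W[k]**2).sum(1),rcond=None)[0];R=np.sqrt(x[2]+x[:2]@x[:2]);d=np.abs(np.hypot(*(W-x[:2]).T)-R);k=d<max(.001,2*np.median(d))
print(c,x[:2],R,k.sum(),len(W))
E
```

```text
[0.48527277 0.29771737 0.10998775]
[326.32934787 189.22024844] [0.48574128 0.29928734] 0.03238577068505969 67 67
```

Call:
{"api": "step_arm", "payload": {"steps": [[[0,0.04,0.001,0,0,0,35],[0,0.075,0.001,0,0,0,35],[0,0.095,0.001,0,0,0,35],[0,0.105,0.001,0,0,0,35],[0,0.109,0.001,0,0,0,35],[0,0.109,0.001,0,0,0,35],[0,0.109,0.001,0,0,0,35]]]}}

```text
time: 30.55
tool_pos: [0.4867, 0.3001, 0.0023]
orientation: [[1.0, 0.002, 0.002], [-0.002, 0.001, 1.0], [0.002, -1.0, 0.001]]
contact_force: [0.0, 0.9, -0.5]
gripper_width: 0.0388
```

Call:
{"api": "step_arm", "payload": {"steps": [[[0,0.002,0,0,0,0,35],[0,0.004,0,0,0,0,35],[0,0.006,0,0,0,0,35],[0,0.006,0,0,0,0,35],[0,0.006,0,0,0,0,35]]]}}

```text
time: 30.97
tool_pos: [0.4856, 0.2999, -0.0048]
orientation: [[1.0, 0.0, 0.001], [-0.001, 0.0, 1.0], [0.0, -1.0, 0.0]]
contact_force: [0.3, -0.3, -0.7]
gripper_width: 0.039
```

Call:
{"api": "step_arm", "payload": {"steps": [[[0,0.001,-0.0005,0,0,0,35],[0,0.0015,-0.0005,0,0,0,35],[0,0.0015,-0.0005,0,0,0,35],[0,0.0015,-0.0005,0,0,0,35]]]}}

```text
time: 31.3
tool_pos: [0.4858, 0.3, -0.0051]
orientation: [[1.0, 0.001, 0.001], [-0.001, 0.001, 1.0], [0.001, -1.0, 0.001]]
contact_force: [-4.0, 0.7, 7.4]
gripper_width: 0.0388
```

Call:
{"api": "step_arm", "payload": {"steps": [[[0,0,0,0,0,0,58],[0,0,0,0,0,0,58],[0,0,0,0,0,0,58],[0,-0.02,0,0,0,0,58],[0,-0.06,0,0,0,0,58],[0,-0.1,0,0,0,0,58],[0,-0.14,0,0,0,0,58],[0,-0.18,0,0,0,0,58],[0,-0.18,0,0,0,0,58]]]}}

```text
time: 32.05
tool_pos: [0.4899, 0.3018, 0.1822]
orientation: [[1.0, 0.014, 0.001], [-0.001, 0.008, 1.0], [0.014, -1.0, 0.008]]
contact_force: [0.9, -0.3, 1.7]
gripper_width: 0.0494
```

Call:
{"api": "step_arm", "payload": {"steps": [[[-0.16,0,0.1,0,0,0,58],[-0.16,0,0.1,0,0,0,58],[-0.16,0,0.1,0,0,0,58],[-0.16,0,0.1,0,0,0,58],[-0.16,0,0.1,0,0,0,58],[-0.16,0,0.1,0,0,0,58],[-0.16,0,0.1,0,0,0,58]]]}}

```text
time: 32.63
tool_pos: [0.325, 0.3999, 0.1733]
orientation: [[1.0, 0.0, -0.002], [0.002, -0.0, 1.0], [0.0, -1.0, -0.0]]
contact_force: [0.4, 0.4, 0.1]
gripper_width: 0.0495
```

```bash
python3 - <<'E'
from h import *
print(r.read_state()["tool_pos"])
m=r.camera_model("top");im=r.read_camera("top")[:,:,::-1].copy();sc=r.read_camera("scene")[:,:,::-1]
a=cv2.resize(im[125:245,130:340],None,fx=3.8,fy=2.5*1.0,interpolation=cv2.INTER_CUBIC) if 0 else cv2.resize(im[125:245,185:345],(400,300),interpolation=cv2.INTER_CUBIC)
b=cv2.resize(sc[150:270,290:450],(400,300),interpolation=cv2.INTER_CUBIC)
cv2.imwrite("pics/fin.png",np.hstack([a,b]))
E
```

```text
[0.32500034 0.39985614 0.17328281]
```

View pics/fin.png

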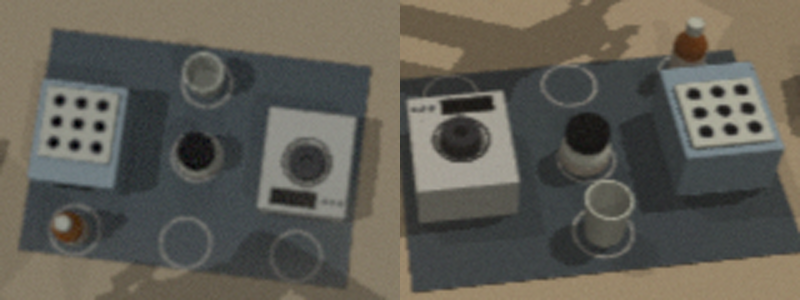

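The top view shows the jar (196,152), beaker (205,75) and bottle (68,225) upright on their circles, with the reducer in the well at (307,160). The arm is clear, so I'm handing in.

```bash
python3 -c "
from workcell import r
print(r.finish_job())"
```

```text
the job is handed in; nothing more can be done
None
```

The job is handed in after about 33 s of robot time. The spacer lies flat on the floor of the photometer well and the reducer is seated on it. The jar, beaker and bottle stand upright on their circles. I did not touch the vial rack or the tip box.

**Last checks**
- **Rings:** the wrist views after each drop showed both rings flat and concentric in the well. My attempt to re-fit the well outline while holding the reducer failed, because the dark ring confused it. I used the earlier fit, and the reducer went in without contact force.
- **Jar:** the lid measured about 1.5 mm from the circle centre in the wrist view.
- **Beaker:** its foot looked centred in its circle. I judged this by eye and did not measure it.
- **Bottle:** the TCP was within about 1 mm of the fitted circle centre at release. The final top and scene views show it upright on that circle.
- **Forces:** reported contact forces stayed at or below about 12 N.

**Disagreements**
- **TCP position:** the real fingertips sit about 39 mm above the reported TCP. The first close on the spacer therefore missed without touching it, and I corrected every later height for this.
- **Gripper width:** it read about 2 mm under the known diameters of the objects held.
- **Reducer grip:** I released and gripped it again once, because the first hold was too shallow.

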